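# Clear the bubble from a polarimeter tube, then bed it in the V cradle and hold it down

## Task

Lift the polarimeter tube with the bubble trap (the bulge near one end) out of the rack, tilt it in the air to about 30 degrees with the bulged end up for two seconds so that the bubble collects in the trap, and bring it back level in the gripper. Then lay it in the polarimeter's V cradle, midway between the two housings with an end collar on each saddle, and finish while still gripping it and pressing it gently down, with about 10 newtons, so that it bears on both sloping faces and takes the cradle's temperature. Do not drop or force the tube, and leave the plain tube and everything else on the bench undisturbed.

Things in the scene. Friction and masses are not known exactly. Their poses are not given: they have to be found in the camera images.
- tube_mid (a point): Centre of the tube to use, on its axis: steel, 130 mm long, an 18 mm diameter barrel with a 30 mm diameter dark collar 18 mm long at each end, and a bulge (bubble trap, 26 mm diameter) from 24 to 44 mm off the centre, at one end only. y runs along the tube towards the trap end; z is up at the start. It lies level in an outer place of the rack, 57 mm above the bench.
- plain_mid (a point): Centre of the other tube, which stays in the rack: the same tube without any bulge, in the other outer place. Axes as for the first.
- tube: The same tube: place and axes as point tube_mid. About 180 g, balanced within 4 mm of its centre. Grip the bare barrel at the centre, across the tube: it is clear to 24 mm on the trap side and 47 mm on the other side.
- plain_tube: The plain tube again: place and axes as point plain_mid.
- rack: White plastic tube rack, fixed, 184 mm (x) by 126 mm (y); origin at the centre of its underside. Two notched end walls, 62 mm high and 102 mm apart inside, form three U-shaped places 60 mm apart along x, each 32 mm wide and open at the top, that carry tubes along y by the collars; the middle one is empty. Lift tubes straight up.
- seat (a point): Where the tube's centre lies when fully seated, 106 mm above the bench: y runs along the light path, x across, z up. Two aluminium V saddles, 18 mm long, are centred 56 mm either side along y; between them is a 94 mm gap with 50 mm of free height below this point for fingers. The V is 90 degrees, its bottom 21 mm below, its upper edges 3 mm below and 18 mm either side. Either way round will do.
- polarimeter: White bench polarimeter, fixed, cover taken off, 200 mm (x) by 404 mm (y); origin on the bench straight below the seat, same axes. A lamp housing (slotted top) at +y and a detector housing (display and keys) at -y, both 146 mm high, have their inner faces 82 mm either side of the seat; the open bed lies between them.
- v_near: The cradle's sloping faces on the -x side of the light path (both saddles); origin and axes as for the seat. Smooth, rigid metal of low friction.
- v_far: The cradle's sloping faces on the +x side of the light path (both saddles); origin and axes as for the seat.
- cup_a: Loose white sample cup, 68 mm wide at the rim and 85 mm high; origin at the centre of its foot.
- cup_b: Loose clear sample cup, 68 mm wide at the rim and 85 mm high; origin at the centre of its foot.
- reagent: Loose white bottle with a blue cap, 64 mm in diameter, 150 mm high; origin at the centre of its foot.
- amber: Loose amber bottle with a white cap, 68 mm in diameter, 140 mm high; origin at the centre of its foot.
- spare_collar: Loose steel ring, 30 mm in diameter, 14 mm high; origin at the centre of its underside.
- jar: Loose white jar with a blue lid, 52 mm in diameter, 60 mm high; origin at the centre of its foot.

How it is judged:
By the outcome, as a careful person would: the job done as asked, in the order asked, and still so for the second after the job is handed in, while the arm keeps its last pose, push and grip.
It also fails if it takes over 61 s, if anything falls off the work surface, if the arm or the gripper's body presses on something with over 40 N, if the wrist force passes 120 N, or if a joint passes its speed limit or range.

## Robot

A 6-joint arm with a two-finger parallel gripper is mounted at the origin on the work surface. World frame = base frame: x ahead of the robot, y to its left, z up, the work surface at z = 0. Lengths are in mm, angles in rad, forces in N, time in s.
With the tool pointing down it reaches from about 350 to 775 mm from the base axis. Payload 7.3 kg.
Tool frame: the origin (TCP) lies on the centre line of the jaws, within the pads' length; the fingertips stand 22 mm ahead of it and the grasp point (between the pads) lies 3 mm ahead of it; x points along the fingers, z is the direction in which the jaws open and shut, and the axes are right-handed (so a half turn about x gives the same grasp; the last joint's range is limited). The gripper opens to 92 mm and grips with 3 to 60 N. Pads are 19 mm wide; open, the fingers measure 130 mm over their backs; the gripper's body (75 mm by 190 mm) begins 47 mm behind the grasp point.
Start: joints at [1.142, 0.342, 1.524, -0, 1.275, -0.146], TCP at [146.483, 504.168, 248.741] pointing down, gripper open.
Joint ranges: [-2.53, 2.53], [-0.77, 2.02], [0.04, 2.7], [-1, 4.14], [0.28, 2.66], [-3.11, 3.11]. Speed limits (rad/s): [2.57, 2.57, 3.14, 3.14, 3.14, 3.14].

## Interface

Orientations are given as [roll, pitch, yaw] about the fixed x, y, z axes, in that order (R = Rz(yaw) Ry(pitch) Rx(roll)).
In Python, from plant import readout, imaging, bot gives the robot as it stands.
- The arm moves only by the tool arm_command, never from a script. Its argument "plan" is a list of rows, each an object of numbers: "tx", "ty", "tz": the shift along the tool's x, y, z in cm; "wx", "wy", "wz": the turn, a rotation vector about the tool's x, y, z in rad; "jaw": the opening, from -1 (shut) to 1 (fully open). In form: [{"tx": .., "ty": .., "tz": .., "wx": .., "wy": .., "wz": .., "jaw": ..}, ...]. A call has 1 to 20 rows; each row shifts and turns the commanded pose from where the row before left it, along the tool's axes as they then stand; what a row does not reach is not made up. A row lasts 1/10 s, in which the tool goes at most 50 mm and 8.59 degrees, less where a joint would pass 70% of its speed; a pose out of reach is approached as far as the arm can. A call with a gripper value outside its range is refused whole. The fingers move at their own pace and stop on an object; the grip force is fixed at half the most. Time passes only in rows, so rows that do not move let the fingers close. It gives the time, the measured TCP pose, the force and the opening at its end, in the units of the state.
- readout.get_obs(): the state, without advancing time (a new reading comes with each control period).
- imaging.capture(name): name is "scene" or "side" or "wrist"; returns the picture (384x512x3 uint8, blue, green, red); there is no depth.
- imaging.get_calibration(name): a dict with "fx", "fy", "cx", "cy" (pixels), "position" and "rotation" of the camera in the world; the wrist camera has in their place "mount" (4x4, takes a point from camera to tool coordinates, whose origin is the TCP and whose axes are the tool frame's). Camera axes: x right, y up, looking along -z (the intrinsics and any distortion apply to the point x, -y, -z); pixel columns grow to the right and rows downward; lengths in mm; the calibration is good to about 2 mm. A picture is of the moment at which its call begins: read the wrist's pose just before it. get_calibration takes no time and is no camera call.
- bot.close_job(): hands the job in, once; it reports no verdict.
The state is a dict: "time": time; "joint_positions": joint angles; "dq": joint speeds; "tau": joint torques, N m; "tool_pos": TCP position; "tcp_rot": TCP orientation; "contact_force": force on the tool from outside, world axes, zero at the start; "moment": the same for the moment, N m; "grip_width": finger opening in mm.
Only numpy, scipy, OpenCV 4.12 (cv2) and the standard library are available. Lean on these libraries where they do the work, as an engineer would, in place of code of your own. Each camera call takes 0.05 s, during which the arm holds its last target.

## Working session

There is one attempt and no reset: what is moved stays moved. The work goes in short steps, Python scripts to look and compute and a tool call to move; the robot and the scene stay as the last step left them, time stands still between calls to the robot, and variables do not carry over. Pictures are saved under pics/ and viewed, and the job is handed in when it is done.

Besides the shell and the picture viewer there is one more tool, called as name(argument=value, ...) on one line, values as JSON. arm_command: Moves the arm, as the interface text tells. Its arguments: {"type":"object","properties":{"plan":{"type":"array"}},"required":["plan"]}

```bash
ls; mkdir -p pics; python3 - <<'E'
from plant import readout, imaging, bot
import cv2
print(readout.get_obs())
for n in ["scene","side","wrist"]:
    print(n,imaging.get_calibration(n))
    im=imaging.capture(n); cv2.imwrite(f"pics/{n}0.png",im)
E
```

```text
pics
{'time': 0.0, 'joint_positions': array([ 1.14198750e+00,  3.42727475e-01,  1.52499884e+00,  7.46970149e-06,
        1.27542816e+00, -1.45987813e-01]), 'dq': array([ 0.0009322 , -0.000766  , -0.00112113, -0.0002301 ,  0.00101335,
       -0.00104264]), 'tau': array([-1.92736052e-04, -4.31245422e+01, -2.44220585e+01,  7.16987858e-02,
        5.62233967e-02, -1.41836672e-04]), 'tool_pos': array([146.3227348 , 503.80758431, 248.04882809]), 'tcp_rot': array([ 2.99103149,  1.56923449, -2.00418069]), 'contact_force': array([0.20306582, 0.34023173, 0.19609505]), 'moment': array([ 0.02141231, -0.01213045, -0.03769667]), 'grip_width': 92.23540717632308}
scene {'fx': 397.52835910315014, 'fy': 397.52835910315014, 'cx': 250.87149429771205, 'cy': 188.36946739746233, 'position': array([1131.29616207, -327.4921518 , 1093.27044685]), 'rotation': array([ 0.5740469 , -0.00235057,  1.18165103])}
side {'fx': 498.3003172825445, 'fy': 498.3003172825445, 'cx': 253.65095665621763, 'cy': 187.23681195419985, 'position': array([ -56.11387406, -914.42525886, 1155.7105136 ]), 'rotation': array([ 0.76456937,  0.00634025, -0.64710833])}
wrist {'fx': 301.8079998771926, 'fy': 301.8079998771926, 'cx': 255.59208438074634, 'cy': 193.1427706114298, 'mount': array([[-7.34034543e-04,  2.74424451e-01, -9.61608383e-01,
        -1.35325702e+02],
       [-2.56125965e-04,  9.61608559e-01,  2.74424696e-01,
         7.35083220e+01],
       [ 9.99999698e-01,  4.47730082e-04, -6.35566672e-04,
        -1.02000136e+00],
       [ 0.00000000e+00,  0.00000000e+00,  0.00000000e+00,
         1.00000000e+00]])}
```

View pics/scene0.png

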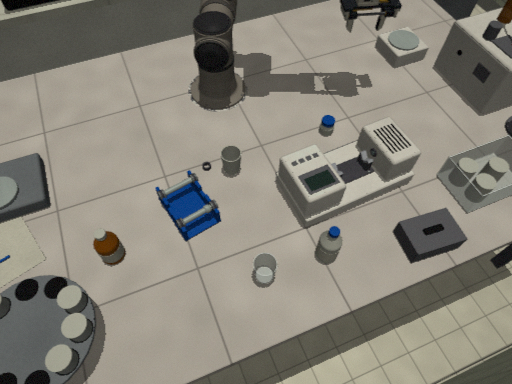

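View pics/side0.png

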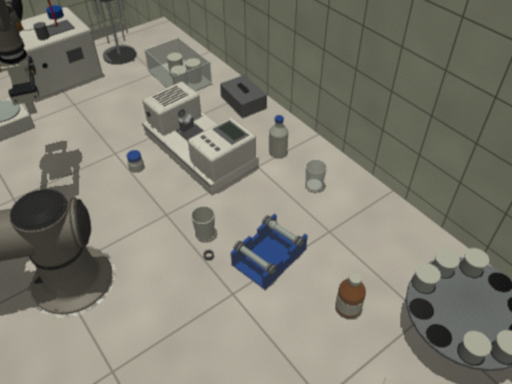

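View pics/wrist0.png

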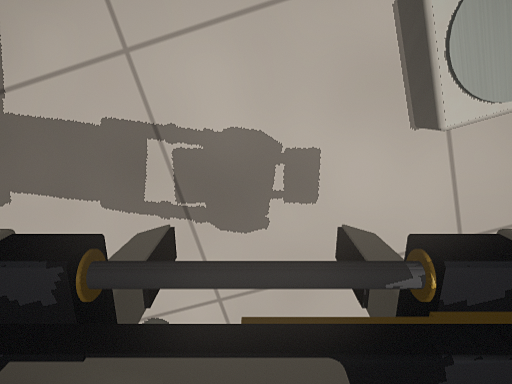

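The scene view shows the blue rack at about (190,205), the polarimeter at about (345,170), and the bottles and cups around them. In the side view the rack is at (270,250) and the polarimeter at (200,135). Next I'll write helpers and enlarge the crops.

```bash
cat > h.py <<'E'
import numpy as np, cv2
from scipy.spatial.transform import Rotation as R
from plant import readout, imaging, bot
def cam(n,obs=None):
    c=imaging.get_calibration(n)
    if n=="wrist":
        T=np.eye(4);T[:3,:3]=R.from_euler('xyz',obs['tcp_rot']).as_matrix();T[:3,3]=obs['tool_pos']
        M=T@c['mount'];return c,M[:3,:3],M[:3,3]
    return c,R.from_euler('xyz',c['rotation']).as_matrix(),np.array(c['position'])
def proj(C,P):
    c,Rm,p=C; q=(np.atleast_2d(P)-p)@Rm
    return np.c_[c['cx']+c['fx']*q[:,0]/-q[:,2], c['cy']-c['fy']*q[:,1]/-q[:,2]]
def ray(C,uv):
    c,Rm,p=C;uv=np.atleast_2d(uv).astype(float)
    d=np.c_[(uv[:,0]-c['cx'])/c['fx'],-(uv[:,1]-c['cy'])/c['fy'],-np.ones(len(uv))]@Rm.T
    return p,d/np.linalg.norm(d,axis=1)[:,None]
def onz(C,uv,z):
    p,d=ray(C,uv);return p+d*((z-p[2])/d[:,2])[:,None]
def tri(C1,u1,C2,u2):
    p1,d1=ray(C1,u1);p2,d2=ray(C2,u2);d1=d1[0];d2=d2[0]
    s=np.linalg.lstsq(np.c_[d1,-d2],p2-p1,rcond=None)[0]
    a=p1+s[0]*d1;b=p2+s[1]*d2;return (a+b)/2,np.linalg.norm(a-b)
E
python3 - <<'E'
from h import *
for n in ["scene","side"]:
    print(n,imaging.get_calibration(n).keys(),proj(cam(n),[[0,0,0],[146,504,248]]))
a=cv2.imread("pics/scene0.png");b=cv2.imread("pics/side0.png")
cv2.imwrite("pics/c1.png",cv2.resize(a[150:250,140:260],None,fx=6,fy=6,interpolation=cv2.INTER_CUBIC))
cv2.imwrite("pics/c2.png",cv2.resize(a[105:225,270:425],None,fx=5,fy=5,interpolation=cv2.INTER_CUBIC))
cv2.imwrite("pics/c3.png",cv2.resize(b[200:300,215:325],None,fx=6,fy=6,interpolation=cv2.INTER_CUBIC))
cv2.imwrite("pics/c4.png",cv2.resize(b[70:195,130:270],None,fx=4.8,fy=4.8,interpolation=cv2.INTER_CUBIC))
E
```

```text
scene dict_keys(['fx', 'fy', 'cx', 'cy', 'position', 'rotation']) [[217.92250001  88.64565579]
 [364.48357838  23.54834134]]
side dict_keys(['fx', 'fy', 'cx', 'cy', 'position', 'rotation']) [[ 71.39352026 278.98891344]
 [ 28.9449308   98.00290883]]
```

View pics/c1.png

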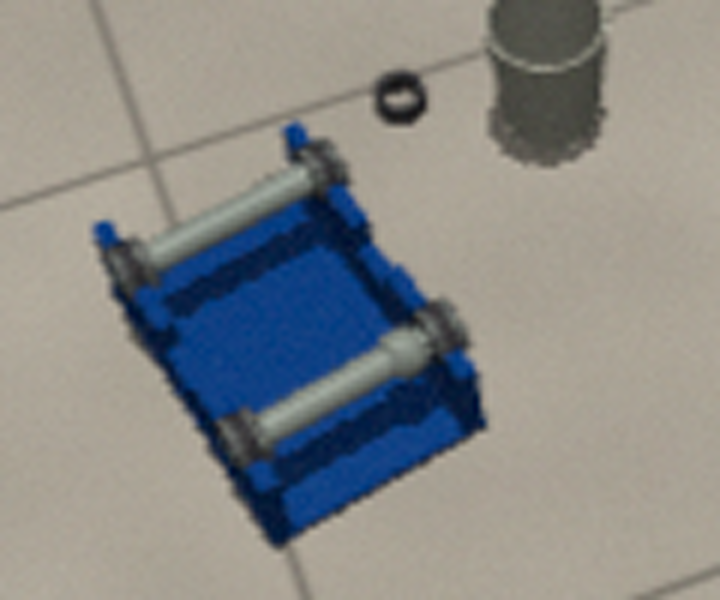

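View pics/c2.png

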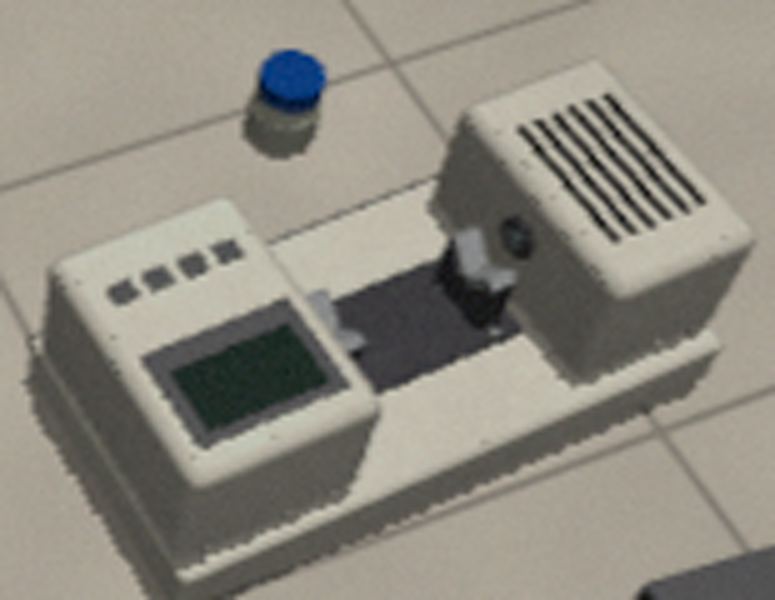

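View pics/c3.png

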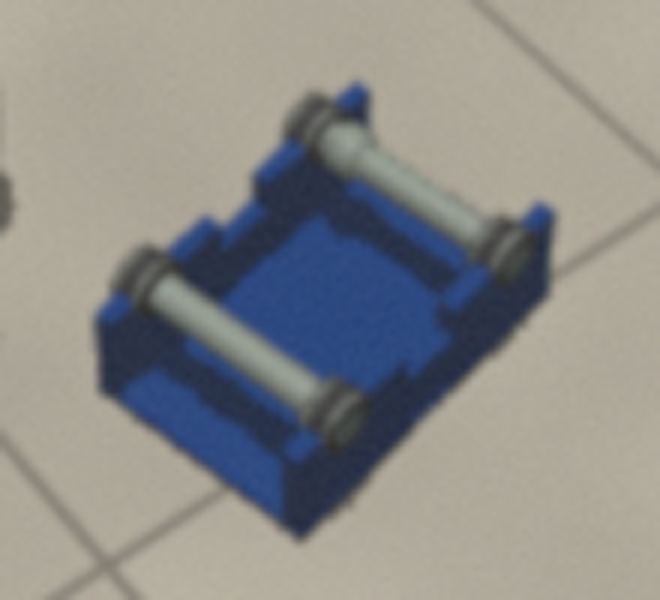

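View pics/c4.png

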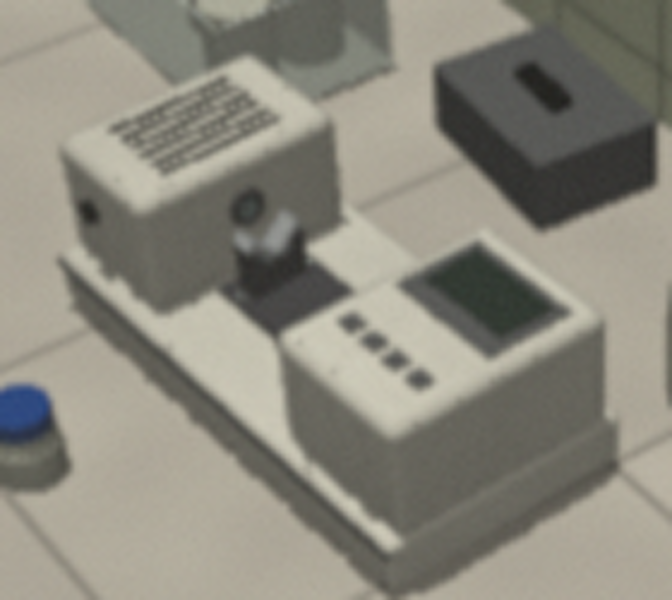

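In the crops the trap tube is the outer one nearer the wall. Its bulge is at scene crop (405,350), on the side towards the polarimeter. The detector housing (display) is nearest the rack, and the lamp housing is at the far end.

```bash
python3 - <<'E'
from h import *
S,D=cam("scene"),cam("side")
f=lambda l,o,k:np.array(l)/k+np.array(o)-0.4
a=f([[240,437],[445,325]],(140,150),6); b=f([[507,247],[310,118]],(215,200),6)
for i in (0,1): print("trap collar",tri(S,a[i],D,b[i]),onz(S,a[i],57),onz(D,b[i],57))
a=f([[130,262],[322,168]],(140,150),6); b=f([[335,412],[145,272]],(215,200),6)
for i in (0,1): print("plain collar",tri(S,a[i],D,b[i]))
dt=f([[50,265],[230,200],[378,405],[195,485]],(270,105),5); lp=f([[465,110],[598,62],[752,235],[622,297]],(270,105),5)
P=onz(S,dt,146);Q=onz(S,lp,146);print(P.round(),Q.round(),P.mean(0),Q.mean(0))
dt=f([[285,340],[483,235],[605,325],[395,430]],(130,70),4.8); lp=f([[62,150],[250,57],[332,125],[145,210]],(130,70),4.8)
P=onz(D,dt,146);Q=onz(D,lp,146);print(P.round(),Q.round(),P.mean(0),Q.mean(0))
# others
A=cv2.imread
E
```

```text
trap collar (array([ 546.76946441, -311.28091245,   61.99231174]), np.float64(2.2124988777696983)) [[ 543.31820008 -310.22662658   57.        ]] [[ 549.83065577 -309.65229308   57.        ]]
trap collar (array([ 523.38266013, -196.36065688,   61.17891244]), np.float64(0.5103654090409705)) [[ 521.07611044 -196.05831426   57.        ]] [[ 525.53893376 -193.34385415   57.        ]]
plain collar (array([ 427.94706895, -334.06754189,   61.03077689]), np.float64(2.2103112845265924))
plain collar (array([ 407.48809224, -223.35048455,   60.34592229]), np.float64(2.377219642281542))
[[496.  28. 146.]
 [493. 151. 146.]
 [658. 160. 146.]
 [667.  39. 146.]] [[484. 322. 146.]
 [481. 422. 146.]
 [636. 430. 146.]
 [646. 332. 146.]] [578.51589511  94.29639918 146.        ] [561.62791822 376.47253456 146.        ]
[[485. 143. 146.]
 [648. 154. 146.]
 [657.  30. 146.]
 [494.  30. 146.]] [[468. 413. 146.]
 [633. 429. 146.]
 [635. 322. 146.]
 [481. 317. 146.]] [570.97529605  89.24542036 146.        ] [554.23690715 370.1719603  146.        ]
```

```bash
python3 - <<'E'
from h import *
o=readout.get_obs();M=R.from_euler('xyz',o['tcp_rot']).as_matrix()
print(M.round(3), np.degrees(np.arctan2(M[1,1],M[0,1])), np.degrees(np.arctan2(o['tool_pos'][1],o['tool_pos'][0])))
E
```

```text
[[-0.    -0.96   0.279]
 [-0.001  0.279  0.96 ]
 [-1.     0.    -0.001]] 163.79750522009545 73.80355148479683
```

arm_command(plan=[{"wx":0.136,"jaw":1},{"wx":0.136,"jaw":1},{"wx":0.136,"jaw":1},{"wx":0.136,"jaw":1},{"wx":0.136,"jaw":1},{"wx":0.136,"jaw":1},{"wx":0.136,"jaw":1},{"wx":0.136,"jaw":1},{"ty":-3.0,"tz":2.2,"jaw":1},{"ty":-3.0,"tz":2.2,"jaw":1},{"ty":-3.0,"tz":2.2,"jaw":1},{"ty":-3.0,"tz":2.2,"jaw":1},{"ty":-3.0,"tz":2.2,"jaw":1},{"ty":-3.0,"tz":2.2,"jaw":1},{"ty":-3.0,"tz":2.2,"jaw":1},{"ty":-3.0,"tz":2.2,"jaw":1},{"ty":-3.0,"tz":2.2,"jaw":1},{"ty":-3.0,"tz":2.2,"jaw":1},{"ty":-3.0,"tz":2.2,"jaw":1},{"ty":-3.0,"tz":2.2,"jaw":1}])

```text
invalid input at $.plan[0]: expected keys tx, ty, tz, wx, wy, wz, jaw
```

arm_command(plan=[{"tx":0,"ty":0,"tz":0,"wx":0.136,"wy":0,"wz":0,"jaw":1},{"tx":0,"ty":0,"tz":0,"wx":0.136,"wy":0,"wz":0,"jaw":1},{"tx":0,"ty":0,"tz":0,"wx":0.136,"wy":0,"wz":0,"jaw":1},{"tx":0,"ty":0,"tz":0,"wx":0.136,"wy":0,"wz":0,"jaw":1},{"tx":0,"ty":0,"tz":0,"wx":0.136,"wy":0,"wz":0,"jaw":1},{"tx":0,"ty":0,"tz":0,"wx":0.136,"wy":0,"wz":0,"jaw":1},{"tx":0,"ty":0,"tz":0,"wx":0.136,"wy":0,"wz":0,"jaw":1},{"tx":0,"ty":0,"tz":0,"wx":0.136,"wy":0,"wz":0,"jaw":1},{"tx":0,"ty":-3.0,"tz":2.9,"wx":0,"wy":0,"wz":0,"jaw":1},{"tx":0,"ty":-3.0,"tz":2.9,"wx":0,"wy":0,"wz":0,"jaw":1},{"tx":0,"ty":-3.0,"tz":2.9,"wx":0,"wy":0,"wz":0,"jaw":1},{"tx":0,"ty":-3.0,"tz":2.9,"wx":0,"wy":0,"wz":0,"jaw":1},{"tx":0,"ty":-3.0,"tz":2.9,"wx":0,"wy":0,"wz":0,"jaw":1},{"tx":0,"ty":-3.0,"tz":2.9,"wx":0,"wy":0,"wz":0,"jaw":1},{"tx":0,"ty":-3.0,"tz":2.9,"wx":0,"wy":0,"wz":0,"jaw":1},{"tx":0,"ty":-3.0,"tz":2.9,"wx":0,"wy":0,"wz":0,"jaw":1},{"tx":0,"ty":-3.0,"tz":2.9,"wx":0,"wy":0,"wz":0,"jaw":1},{"tx":0,"ty":-3.0,"tz":2.9,"wx":0,"wy":0,"wz":0,"jaw":1},{"tx":0,"ty":-3.0,"tz":2.9,"wx":0,"wy":0,"wz":0,"jaw":1},{"tx":0,"ty":-3.0,"tz":2.9,"wx":0,"wy":0,"wz":0,"jaw":1}])

```text
time: 2.15
tool_pos: [560.2, 219.2, 248.4]
tcp_rot: [2.871, 1.57, 3.071]
contact_force: [0.7, 0.9, 1.3]
grip_width: 91.8
```

```bash
cat > shot.py <<'E'
import sys,json
from h import *
o=readout.get_obs();n=sys.argv[1]
im=imaging.capture("wrist");cv2.imwrite(f"pics/{n}.png",im);cv2.imwrite(f"pics/{n}_b.png",cv2.resize(im,None,fx=1.5,fy=1.5,interpolation=cv2.INTER_CUBIC))
json.dump({'tool_pos':list(o['tool_pos']),'tcp_rot':list(o['tcp_rot'])},open(f"pics/{n}.json","w"))
print(o['time'],o['tool_pos'].round(1),o['tcp_rot'].round(4),o['joint_positions'].round(3),o['contact_force'].round(2),o['grip_width'])
M=R.from_euler('xyz',o['tcp_rot']).as_matrix();print(M.round(4))
E
python3 shot.py w1
```

```text
2.15 [560.2 219.2 248.4] [2.8708 1.5701 3.0707] [0.246 0.485 1.301 0.    1.357 0.046] [0.71 0.94 1.3 ] 91.80069571628621
[[-7.000e-04 -1.985e-01  9.801e-01]
 [ 0.000e+00  9.801e-01  1.985e-01]
 [-1.000e+00  2.000e-04 -6.000e-04]]
```

View pics/w1_b.png

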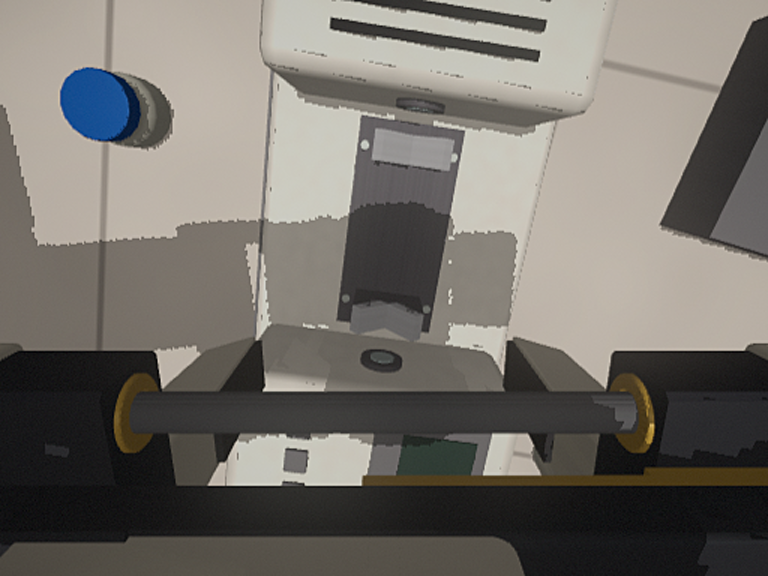

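The wrist view shows both saddles, the lamp-side one at big (412,150) and the detector-side one at (388,318). Zooming in for the corners.

```bash
python3 - <<'E'
import cv2
a=cv2.imread("pics/w1.png")
c=cv2.resize(a[75:120,235:315],None,fx=8,fy=8,interpolation=cv2.INTER_CUBIC)
d=cv2.resize(a[190:232,220:300],None,fx=8,fy=8,interpolation=cv2.INTER_CUBIC)
import numpy as np
cv2.imwrite("pics/c5.png",c);cv2.imwrite("pics/c6.png",d)
E
```

```text
(no output)
```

View pics/c5.png

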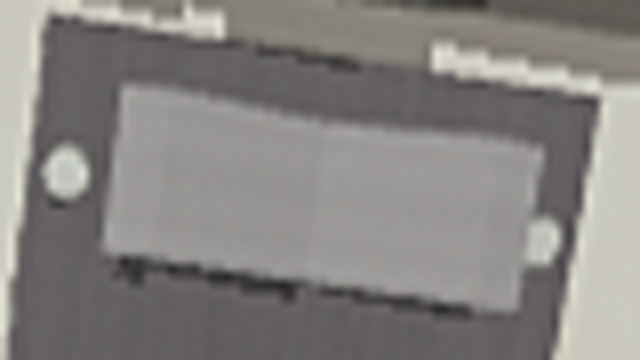

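View pics/c6.png

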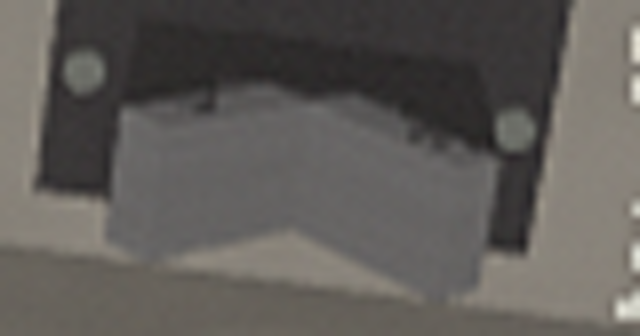

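```bash
python3 - <<'E'
from h import *
import json
W=cam("wrist",json.load(open("pics/w1.json")))
f=lambda l,o:np.array(l)/8+np.array(o)-0.44
L=f([[120,85],[545,148],[518,310],[103,250]],(235,75)); Dd=f([[122,105],[497,155],[480,283],[105,238]],(220,190))
P=onz(W,L,103);Q=onz(W,Dd,103);print(P.round(1),Q.round(1));c1=P.mean(0);c2=Q.mean(0);print(c1,c2,(c1+c2)/2,np.linalg.norm(c1-c2),np.degrees(np.arctan2(*(c1-c2)[[1,0]])))
B=onz(W,np.r_[f([[66,172],[543,240]],(235,75)),f([[84,72],[515,130]],(220,190))],57)
print(B.round(1));b1=B[:2].mean(0);b2=B[2:].mean(0);print(B.mean(0),np.linalg.norm(b1-b2),np.degrees(np.arctan2(*(b1-b2)[[1,0]])))
# V bottom lines z=85
V=onz(W,np.r_[f([[318,118],[310,280]],(235,75)),f([[310,98],[290,228]],(220,190))],85);print(V.round(1))
E
```

```text
[[536.8 307.8 103. ]
 [584.  310.7 103. ]
 [585.2 293.3 103. ]
 [538.3 290.4 103. ]] [[543.5 198.8 103. ]
 [589.8 201.6 103. ]
 [591.5 184.8 103. ]
 [544.6 181.4 103. ]]
[561.07767059 300.56273319 103.        ] [567.34554902 191.63141172 103.        ] [564.2116098  246.09707245 103.        ] 109.11149845845084 93.29315233635333
[[530.5 298.9  57. ]
 [592.8 302.9  57. ]
 [537.  187.5  57. ]
 [598.7 191.2  57. ]]
[564.72672976 245.0985494   57.        ] 111.73437743210722 93.18509004108552
[[559.6 310.   85. ]
 [562.6 291.9  85. ]
 [567.1 198.7  85. ]
 [568.1 180.6  85. ]]
```

Seat ≈ (564.5, 245.6), light path at 93.2°. The saddle tops and the bed bolts agree, and the spacing is 109–112 mm against 112 expected. Now to the rack.

arm_command(plan=[{"tx":0.3,"ty":-3.3,"tz":-0.85,"wx":0,"wy":0,"wz":0,"jaw":1},{"tx":0.3,"ty":-3.3,"tz":-0.85,"wx":0,"wy":0,"wz":0,"jaw":1},{"tx":0.3,"ty":-3.3,"tz":-0.85,"wx":0,"wy":0,"wz":0,"jaw":1},{"tx":0.3,"ty":-3.3,"tz":-0.85,"wx":0,"wy":0,"wz":0,"jaw":1},{"tx":0.3,"ty":-3.3,"tz":-0.85,"wx":0,"wy":0,"wz":0,"jaw":1},{"tx":0.3,"ty":-3.3,"tz":-0.85,"wx":0,"wy":0,"wz":0,"jaw":1},{"tx":0.3,"ty":-3.3,"tz":-0.85,"wx":0,"wy":0,"wz":0,"jaw":1},{"tx":0.3,"ty":-3.3,"tz":-0.85,"wx":0,"wy":0,"wz":0,"jaw":1},{"tx":0.3,"ty":-3.3,"tz":-0.85,"wx":0,"wy":0,"wz":0,"jaw":1},{"tx":0.3,"ty":-3.3,"tz":-0.85,"wx":0,"wy":0,"wz":0,"jaw":1},{"tx":0.4,"ty":-3.3,"tz":-0.85,"wx":0,"wy":0,"wz":0,"jaw":1},{"tx":0.4,"ty":-3.3,"tz":-0.85,"wx":0,"wy":0,"wz":0,"jaw":1},{"tx":0.4,"ty":-3.3,"tz":-0.85,"wx":0,"wy":0,"wz":0,"jaw":1},{"tx":0.4,"ty":-3.3,"tz":-0.85,"wx":0,"wy":0,"wz":0,"jaw":1},{"tx":0,"ty":0,"tz":0,"wx":0,"wy":0,"wz":0,"jaw":1}])

```text
time: 3.7
tool_pos: [533.3, -259.5, 201.5]
tcp_rot: [-3.043, 1.569, -2.848]
contact_force: [0.4, -0.7, 0.3]
grip_width: 91.7
```

```bash
python3 shot.py w2
```

```text
3.7 [ 533.3 -259.5  201.5] [-3.0435  1.5694 -2.8475] [-5.820e-01  5.050e-01  1.399e+00 -1.000e-03  1.238e+00 -7.770e-01] [ 0.45 -0.69  0.32] 91.6727841682706
[[-1.300e-03 -1.947e-01  9.809e-01]
 [-4.000e-04  9.809e-01  1.947e-01]
 [-1.000e+00 -1.000e-04 -1.400e-03]]
```

View pics/w2_b.png

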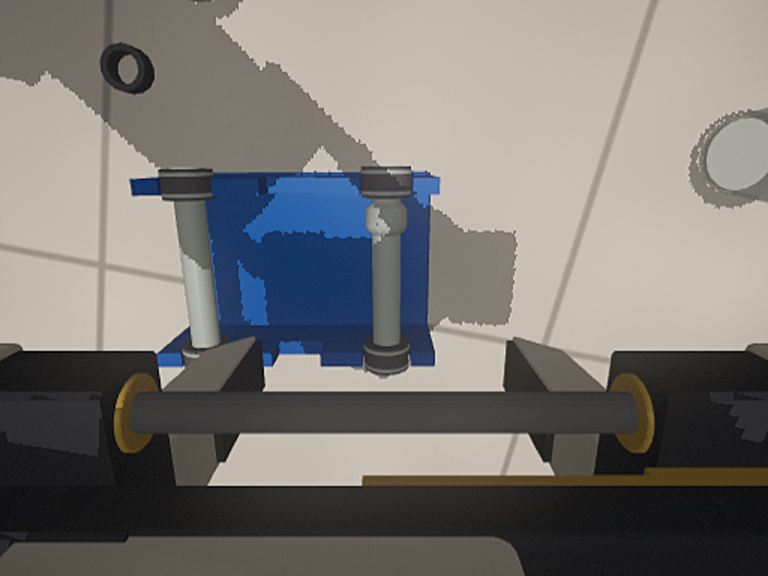

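The trap tube is near big column 386, with the bulge at row ~215, the top collar at rows 168–200 and the bottom collar at rows 337–372. I'll zoom in to measure.

```bash
python3 - <<'E'
import cv2
a=cv2.imread("pics/w2.png")
c=cv2.resize(a[105:255,225:290],None,fx=4,fy=4,interpolation=cv2.INTER_CUBIC)
cv2.imwrite("pics/c7.png",c)
E
```

```text
(no output)
```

View pics/c7.png

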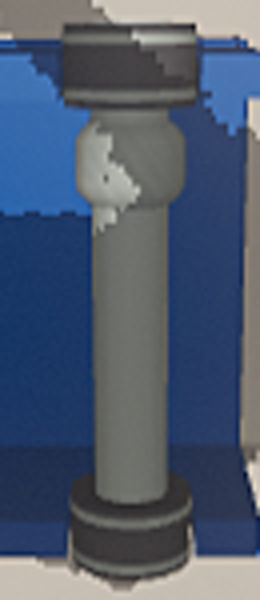

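```bash
python3 - <<'E'
from h import *
import json
o=json.load(open("pics/w2.json"));W=cam("wrist",o);M=R.from_euler('xyz',o['tcp_rot']).as_matrix()
f=lambda l:np.array(l)/4+np.array((225,105))-0.375
def show(n,l,z): print(n,((onz(W,f(l),z)-o['tool_pos'])@M)[:,1:].round(1).tolist())
show("top collar outer top z72: y65",[[130,24]],72)
show("top collar inner top y47",[[130,107]],72)
show("bot collar inner top z72 y-47",[[130,475]],72)
show("bot collar outer top z72 y-65",[[130,530]],72)
show("bulge side y44,24",[[78,130],[78,195],[186,130],[186,195]],57)
show("barrel edges",[[93,230],[168,230],[95,460],[168,460]],57)
show("collar sides",[[62,60],[198,60],[68,525],[193,525]],57)
E
```

```text
top collar outer top z72: y65 [[70.1, 1.3]]
top collar inner top y47 [[52.8, 1.4]]
bot collar inner top z72 y-47 [[-32.1, 1.5]]
bot collar outer top z72 y-65 [[-46.1, 1.5]]
bulge side y44,24 [[46.5, -10.5], [31.6, -10.6], [46.5, 14.2], [31.6, 14.5]]
barrel edges [[23.4, -7.2], [23.4, 10.4], [-34.1, -7.1], [-34.0, 10.9]]
collar sides [[62.1, -13.9], [62.1, 16.7], [-51.5, -14.0], [-51.5, 17.4]]
```

```bash
python3 - <<'E'
from h import *
import json
o=json.load(open("pics/w2.json"));W=cam("wrist",o);M=R.from_euler('xyz',o['tcp_rot']).as_matrix()
f=lambda l:np.array(l)/4+np.array((225,105))-0.375
q=((onz(W,f([[130,24],[130,107],[130,522],[130,576]]),72)-o['tool_pos'])@M)
print(q.round(1), q[:,1]-[65,47,-47,-65])
T=o['tool_pos']+M@np.array([0,5.5,1.6]);print(T)
E
```

```text
[[129.5  70.1   1.3]
 [129.5  52.8   1.4]
 [129.5 -44.    1.5]
 [129.5 -58.1   1.5]] [5.08857658 5.83390353 2.98375745 6.90695613]
[ 533.77927241 -253.81167691  201.46810719]
```

Tube centre is (533.8, -254): 5 mm along tool y and 1.6 mm along z from the TCP, which agrees with the two-view estimate. Descending.

arm_command(plan=[{"tx":0,"ty":0.5,"tz":0.16,"wx":0,"wy":0,"wz":0,"jaw":1},{"tx":2,"ty":0,"tz":0,"wx":0,"wy":0,"wz":0,"jaw":1},{"tx":2,"ty":0,"tz":0,"wx":0,"wy":0,"wz":0,"jaw":1},{"tx":2,"ty":0,"tz":0,"wx":0,"wy":0,"wz":0,"jaw":1},{"tx":2,"ty":0,"tz":0,"wx":0,"wy":0,"wz":0,"jaw":1},{"tx":1,"ty":0,"tz":0,"wx":0,"wy":0,"wz":0,"jaw":1},{"tx":1,"ty":0,"tz":0,"wx":0,"wy":0,"wz":0,"jaw":1},{"tx":1,"ty":0,"tz":0,"wx":0,"wy":0,"wz":0,"jaw":1},{"tx":1,"ty":0,"tz":0,"wx":0,"wy":0,"wz":0,"jaw":1},{"tx":1,"ty":0,"tz":0,"wx":0,"wy":0,"wz":0,"jaw":1},{"tx":1,"ty":0,"tz":0,"wx":0,"wy":0,"wz":0,"jaw":1},{"tx":0.2,"ty":0,"tz":0,"wx":0,"wy":0,"wz":0,"jaw":1},{"tx":0,"ty":0,"tz":0,"wx":0,"wy":0,"wz":0,"jaw":1}])

```text
time: 5.05
tool_pos: [534.6, -250.7, 60.2]
tcp_rot: [2.296, 1.57, 2.496]
contact_force: [0.0, 0.3, -0.3]
grip_width: 91.8
```

```bash
python3 shot.py w3
```

```text
5.05 [ 534.6 -250.7   60.2] [2.2962 1.5699 2.496 ] [-0.568  0.662  1.557  0.     0.924 -0.768] [ 0.05  0.31 -0.25] 91.78617851727137
[[-7.000e-04 -1.985e-01  9.801e-01]
 [ 5.000e-04  9.801e-01  1.985e-01]
 [-1.000e+00  7.000e-04 -6.000e-04]]
```

View pics/w3_b.png

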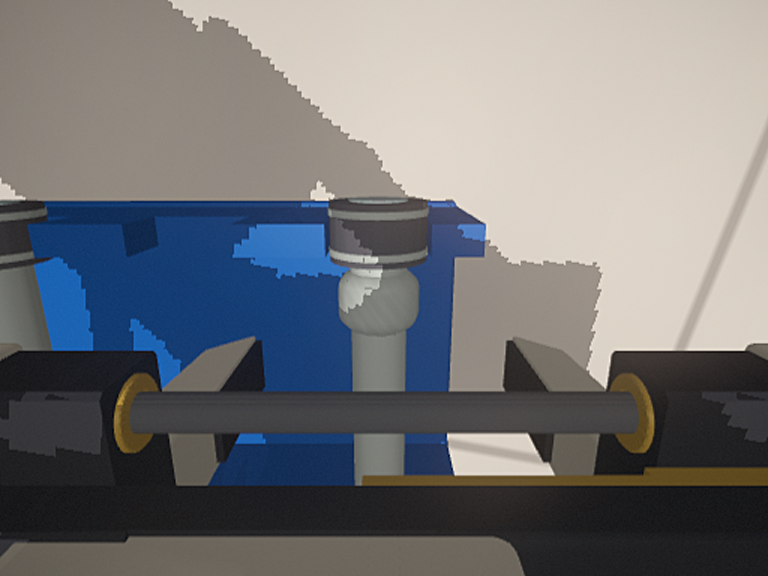

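```bash
python3 - <<'E'
from h import *
import json
o=json.load(open("pics/w3.json"));W=cam("wrist",o);M=R.from_euler('xyz',o['tcp_rot']).as_matrix()
f=lambda l:np.array(l)/1.5-0.17
for l,z,e in (([379,264],72,47),([379,208],72,65),([379,335],66,24),([352,400],57,0),([405,400],57,0),([329,238],57,56),([428,238],57,56)):
    print((((onz(W,f([l]),z)-o['tool_pos'])@M)[0]).round(1),e)
E
```

```text
[-11.8  45.3  -1.2] 47
[-11.7  60.8  -1.1] 65
[-5.8 21.7 -1.3] 24
[  3.2  -5.6 -10.7] 0
[ 3.2 -5.6  7.4] 0
[  3.3  50.1 -16.7] 56
[ 3.2 50.1 13.8] 56
```

The grasp is about 2 mm past centre along +y and 1.3 mm off laterally. I'll trim that, then close.

arm_command(plan=[{"tx":0,"ty":-0.2,"tz":-0.13,"wx":0,"wy":0,"wz":0,"jaw":1},{"tx":0,"ty":0,"tz":0,"wx":0,"wy":0,"wz":0,"jaw":-1},{"tx":0,"ty":0,"tz":0,"wx":0,"wy":0,"wz":0,"jaw":-1},{"tx":0,"ty":0,"tz":0,"wx":0,"wy":0,"wz":0,"jaw":-1},{"tx":0,"ty":0,"tz":0,"wx":0,"wy":0,"wz":0,"jaw":-1},{"tx":0,"ty":0,"tz":0,"wx":0,"wy":0,"wz":0,"jaw":-1},{"tx":0,"ty":0,"tz":0,"wx":0,"wy":0,"wz":0,"jaw":-1},{"tx":0,"ty":0,"tz":0,"wx":0,"wy":0,"wz":0,"jaw":-1},{"tx":0,"ty":0,"tz":0,"wx":0,"wy":0,"wz":0,"jaw":-1},{"tx":0,"ty":0,"tz":0,"wx":0,"wy":0,"wz":0,"jaw":-1},{"tx":0,"ty":0,"tz":0,"wx":0,"wy":0,"wz":0,"jaw":-1},{"tx":0,"ty":0,"tz":0,"wx":0,"wy":0,"wz":0,"jaw":-1}])

```text
time: 6.3
tool_pos: [533.9, -252.9, 60.6]
tcp_rot: [2.041, 1.571, 2.241]
contact_force: [0.2, 0.4, 0.4]
grip_width: 16.9
```

Gripped at about 17 mm. Lifting straight up.

arm_command(plan=[{"tx":-0.3,"ty":0,"tz":0,"wx":0,"wy":0,"wz":0,"jaw":-1},{"tx":-0.5,"ty":0,"tz":0,"wx":0,"wy":0,"wz":0,"jaw":-1},{"tx":-0.8,"ty":0,"tz":0,"wx":0,"wy":0,"wz":0,"jaw":-1},{"tx":-1,"ty":0,"tz":0,"wx":0,"wy":0,"wz":0,"jaw":-1},{"tx":-1,"ty":0,"tz":0,"wx":0,"wy":0,"wz":0,"jaw":-1},{"tx":-1,"ty":0,"tz":0,"wx":0,"wy":0,"wz":0,"jaw":-1},{"tx":-1,"ty":0,"tz":0,"wx":0,"wy":0,"wz":0,"jaw":-1},{"tx":-1,"ty":0,"tz":0,"wx":0,"wy":0,"wz":0,"jaw":-1},{"tx":-1,"ty":0,"tz":0,"wx":0,"wy":0,"wz":0,"jaw":-1},{"tx":-1,"ty":0,"tz":0,"wx":0,"wy":0,"wz":0,"jaw":-1},{"tx":-1,"ty":0,"tz":0,"wx":0,"wy":0,"wz":0,"jaw":-1},{"tx":-1,"ty":0,"tz":0,"wx":0,"wy":0,"wz":0,"jaw":-1},{"tx":-1,"ty":0,"tz":0,"wx":0,"wy":0,"wz":0,"jaw":-1},{"tx":-1,"ty":0,"tz":0,"wx":0,"wy":0,"wz":0,"jaw":-1},{"tx":-1,"ty":0,"tz":0,"wx":0,"wy":0,"wz":0,"jaw":-1},{"tx":-1,"ty":0,"tz":0,"wx":0,"wy":0,"wz":0,"jaw":-1},{"tx":-1,"ty":0,"tz":0,"wx":0,"wy":0,"wz":0,"jaw":-1},{"tx":-0.6,"ty":0,"tz":0,"wx":0,"wy":0,"wz":0,"jaw":-1},{"tx":-0.3,"ty":0,"tz":0,"wx":0,"wy":0,"wz":0,"jaw":-1},{"tx":0,"ty":0,"tz":0,"wx":0,"wy":0,"wz":0,"jaw":-1}])

```text
time: 8.3
tool_pos: [534.0, -253.0, 226.0]
tcp_rot: [-0.568, 1.57, -0.368]
contact_force: [0.4, -0.9, -1.5]
grip_width: 16.8
```

```bash
python3 shot.py w4; python3 - <<'E'
from h import *
im=imaging.capture("side");cv2.imwrite("pics/side4.png",cv2.resize(im[130:330,180:400],None,fx=3.5,fy=2.9 if 0 else 3,interpolation=cv2.INTER_CUBIC))
E
```

```text
8.3 [ 534. -253.  226.] [-0.568   1.5703 -0.368 ] [-0.572  0.48   1.371  0.     1.29  -0.772] [ 0.44 -0.92 -1.51] 16.77611242332192
[[ 5.000e-04 -1.987e-01  9.801e-01]
 [-2.000e-04  9.801e-01  1.987e-01]
 [-1.000e+00 -3.000e-04  4.000e-04]]
```

View pics/w4_b.png

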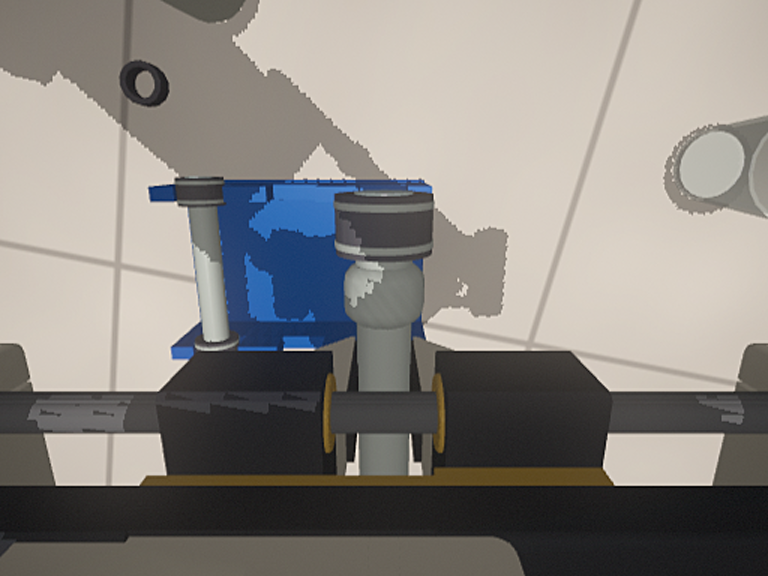

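View pics/side4.png

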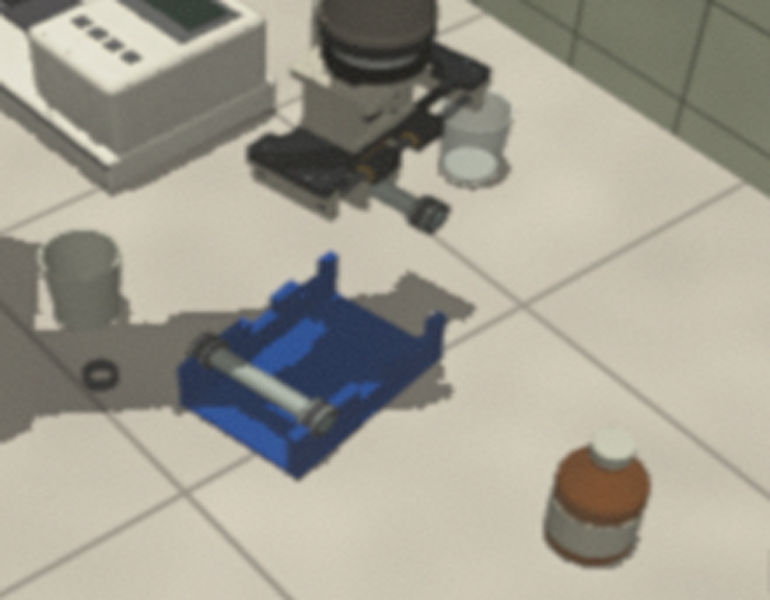

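The tube is up, level and centred in the gripper, with the bulge towards tool +y. The side view shows the plain tube still in the rack. Now tilting the bulge up by 30°.

arm_command(plan=[{"tx":0,"ty":0,"tz":0,"wx":0,"wy":0,"wz":0.04,"jaw":-1},{"tx":0,"ty":0,"tz":0,"wx":0,"wy":0,"wz":0.06,"jaw":-1},{"tx":0,"ty":0,"tz":0,"wx":0,"wy":0,"wz":0.06,"jaw":-1},{"tx":0,"ty":0,"tz":0,"wx":0,"wy":0,"wz":0.06,"jaw":-1},{"tx":0,"ty":0,"tz":0,"wx":0,"wy":0,"wz":0.06,"jaw":-1},{"tx":0,"ty":0,"tz":0,"wx":0,"wy":0,"wz":0.06,"jaw":-1},{"tx":0,"ty":0,"tz":0,"wx":0,"wy":0,"wz":0.06,"jaw":-1},{"tx":0,"ty":0,"tz":0,"wx":0,"wy":0,"wz":0.06,"jaw":-1},{"tx":0,"ty":0,"tz":0,"wx":0,"wy":0,"wz":0.04,"jaw":-1},{"tx":0,"ty":0,"tz":0,"wx":0,"wy":0,"wz":0.024,"jaw":-1},{"tx":0,"ty":0,"tz":0,"wx":0,"wy":0,"wz":0,"jaw":-1},{"tx":0,"ty":0,"tz":0,"wx":0,"wy":0,"wz":0,"jaw":-1}])

```text
time: 9.6
tool_pos: [533.9, -252.9, 225.5]
tcp_rot: [1.571, 1.047, 1.771]
contact_force: [0.2, 0.2, -1.1]
grip_width: 17.4
```

```bash
python3 shot.py w5; python3 - <<'E'
from h import *
im=imaging.capture("side");cv2.imwrite("pics/side5.png",cv2.resize(im[80:230,200:380],None,fx=4,fy=4,interpolation=cv2.INTER_CUBIC))
E
```

```text
9.6 [ 533.9 -252.9  225.5] [1.5711 1.0473 1.7711] [-0.726  0.698  1.094  0.312  1.772 -0.929] [ 0.23  0.16 -1.12] 17.36271071755318
[[-9.950e-02 -1.720e-01  9.801e-01]
 [ 4.899e-01  8.488e-01  1.987e-01]
 [-8.661e-01  4.999e-01 -2.000e-04]]
```

View pics/w5_b.png

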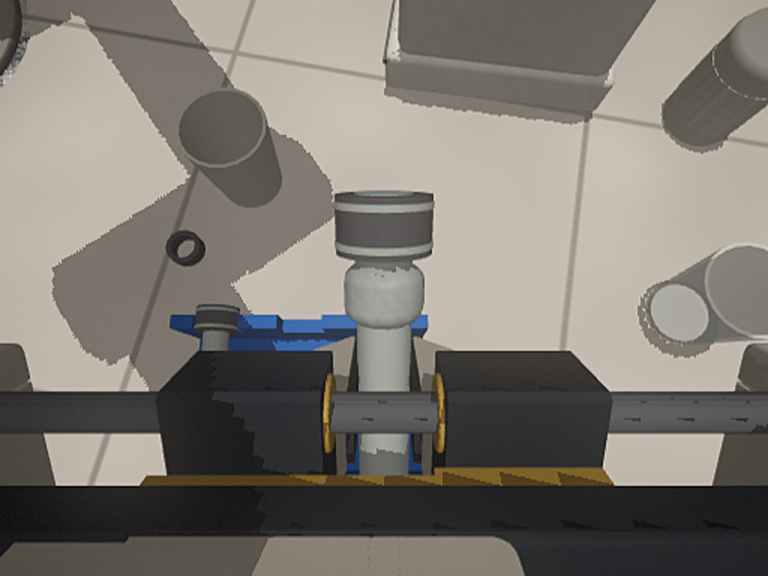

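View pics/side5.png

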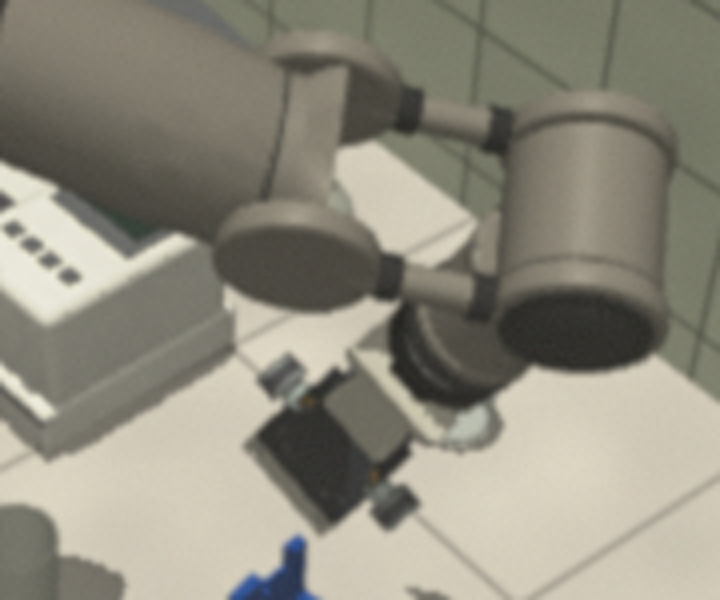

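The tilt is 30.0° with the bulge end up, and the tube sits in the gripper at the same pixels as before. Holding for 2.4 s, then levelling.

arm_command(plan=[{"tx":0,"ty":0,"tz":0,"wx":0,"wy":0,"wz":0,"jaw":-1},{"tx":0,"ty":0,"tz":0,"wx":0,"wy":0,"wz":0,"jaw":-1},{"tx":0,"ty":0,"tz":0,"wx":0,"wy":0,"wz":0,"jaw":-1},{"tx":0,"ty":0,"tz":0,"wx":0,"wy":0,"wz":0,"jaw":-1},{"tx":0,"ty":0,"tz":0,"wx":0,"wy":0,"wz":0,"jaw":-1},{"tx":0,"ty":0,"tz":0,"wx":0,"wy":0,"wz":0,"jaw":-1},{"tx":0,"ty":0,"tz":0,"wx":0,"wy":0,"wz":0,"jaw":-1},{"tx":0,"ty":0,"tz":0,"wx":0,"wy":0,"wz":0,"jaw":-1},{"tx":0,"ty":0,"tz":0,"wx":0,"wy":0,"wz":0,"jaw":-1},{"tx":0,"ty":0,"tz":0,"wx":0,"wy":0,"wz":0,"jaw":-1},{"tx":0,"ty":0,"tz":0,"wx":0,"wy":0,"wz":0,"jaw":-1},{"tx":0,"ty":0,"tz":0,"wx":0,"wy":0,"wz":0,"jaw":-1},{"tx":0,"ty":0,"tz":0,"wx":0,"wy":0,"wz":0,"jaw":-1},{"tx":0,"ty":0,"tz":0,"wx":0,"wy":0,"wz":0,"jaw":-1},{"tx":0,"ty":0,"tz":0,"wx":0,"wy":0,"wz":0,"jaw":-1},{"tx":0,"ty":0,"tz":0,"wx":0,"wy":0,"wz":0,"jaw":-1},{"tx":0,"ty":0,"tz":0,"wx":0,"wy":0,"wz":0,"jaw":-1},{"tx":0,"ty":0,"tz":0,"wx":0,"wy":0,"wz":0,"jaw":-1},{"tx":0,"ty":0,"tz":0,"wx":0,"wy":0,"wz":0,"jaw":-1},{"tx":0,"ty":0,"tz":0,"wx":0,"wy":0,"wz":0,"jaw":-1}])

```text
time: 11.7
tool_pos: [533.9, -253.0, 225.7]
tcp_rot: [1.571, 1.047, 1.771]
contact_force: [-0.0, 0.2, -1.5]
grip_width: 16.9
```

arm_command(plan=[{"tx":0,"ty":0,"tz":0,"wx":0,"wy":0,"wz":0,"jaw":-1},{"tx":0,"ty":0,"tz":0,"wx":0,"wy":0,"wz":0,"jaw":-1},{"tx":0,"ty":0,"tz":0,"wx":0,"wy":0,"wz":0,"jaw":-1},{"tx":0,"ty":0,"tz":0,"wx":0,"wy":0,"wz":0,"jaw":-1},{"tx":0,"ty":0,"tz":0,"wx":0,"wy":0,"wz":-0.04,"jaw":-1},{"tx":0,"ty":0,"tz":0,"wx":0,"wy":0,"wz":-0.06,"jaw":-1},{"tx":0,"ty":0,"tz":0,"wx":0,"wy":0,"wz":-0.06,"jaw":-1},{"tx":0,"ty":0,"tz":0,"wx":0,"wy":0,"wz":-0.06,"jaw":-1},{"tx":0,"ty":0,"tz":0,"wx":0,"wy":0,"wz":-0.06,"jaw":-1},{"tx":0,"ty":0,"tz":0,"wx":0,"wy":0,"wz":-0.06,"jaw":-1},{"tx":0,"ty":0,"tz":0,"wx":0,"wy":0,"wz":-0.06,"jaw":-1},{"tx":0,"ty":0,"tz":0,"wx":0,"wy":0,"wz":-0.06,"jaw":-1},{"tx":0,"ty":0,"tz":0,"wx":0,"wy":0,"wz":-0.04,"jaw":-1},{"tx":0,"ty":0,"tz":0,"wx":0,"wy":0,"wz":-0.024,"jaw":-1},{"tx":0,"ty":0,"tz":0,"wx":0,"wy":0,"wz":0,"jaw":-1},{"tx":0,"ty":0,"tz":0,"wx":0,"wy":0,"wz":0,"jaw":-1}])

```text
time: 13.3
tool_pos: [533.9, -252.9, 225.7]
tcp_rot: [1.617, 1.57, 1.817]
contact_force: [0.8, -0.7, -1.4]
grip_width: 17.4
```

```bash
python3 shot.py w6; python3 - <<'E'
from h import *
o=readout.get_obs();M=R.from_euler('xyz',o['tcp_rot']).as_matrix()
print(((np.array([564.5,245.6,205])-o['tool_pos'])@M).round(1), np.degrees(np.arctan2(M[1,1],M[0,1])))
E
```

```text
13.3 [ 533.9 -252.9  225.7] [1.6168 1.5699 1.8167] [-5.720e-01  4.810e-01  1.371e+00  1.000e-03  1.291e+00 -7.730e-01] [ 0.78 -0.68 -1.37] 17.376994824697032
[[-2.000e-04 -1.986e-01  9.801e-01]
 [ 8.000e-04  9.801e-01  1.986e-01]
 [-1.000e+00  9.000e-04 -0.000e+00]]
[ 21.  482.8 128.9] 101.43823232840946
```

View pics/w6_b.png

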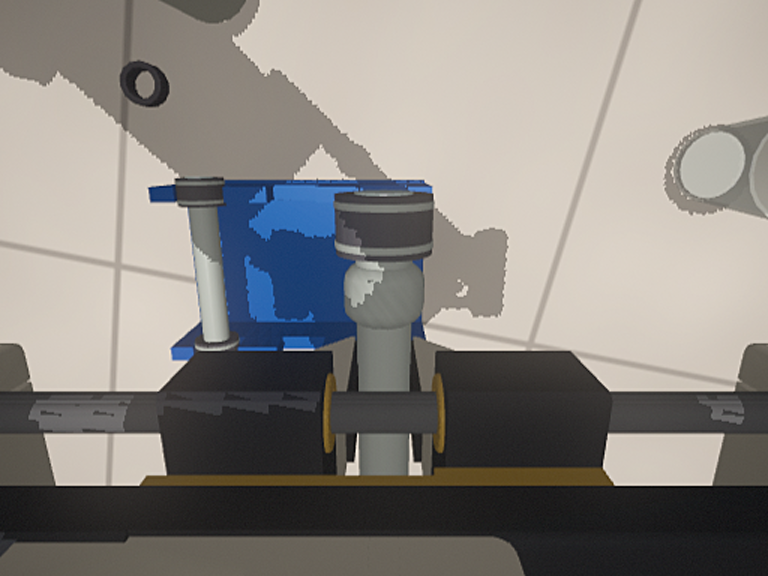

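```bash
python3 - <<'E'
from h import *
import json
o=json.load(open("pics/w6.json"));W=cam("wrist",o);M=R.from_euler('xyz',o['tcp_rot']).as_matrix()
f=lambda l:np.array(l)/1.5-0.17
z0=o['tool_pos'][2]-3
for l,dz,e in (([384,258],15,47),([384,204],15,65),([384,329],9,24),([358,400],0,0),([411,400],0,0),([335,230],0,56),([434,230],0,56)):
    print((((onz(W,f([l]),z0+dz)-o['tool_pos'])@M)[0]).round(1),e)
E
```

```text
[-12.   47.    0.2] 47
[-11.9  61.8   0.2] 65
[-6.  23.7  0.2] 24
[ 3.  -5.5 -8.7] 0
[ 3.  -5.5  9.4] 0
[  3.   52.6 -14.8] 56
[ 3.  52.6 15.5] 56
```

arm_command(plan=[{"tx":0,"ty":1.0,"tz":0.2,"wx":0,"wy":0,"wz":0,"jaw":-1},{"tx":0,"ty":2.0,"tz":0.6,"wx":0,"wy":0,"wz":0,"jaw":-1},{"tx":0,"ty":3.0,"tz":0.8,"wx":0.01,"wy":0,"wz":0,"jaw":-1},{"tx":0,"ty":3.0,"tz":0.8,"wx":0.01,"wy":0,"wz":0,"jaw":-1},{"tx":0,"ty":3.0,"tz":0.8,"wx":0.01,"wy":0,"wz":0,"jaw":-1},{"tx":0,"ty":3.0,"tz":0.8,"wx":0.01,"wy":0,"wz":0,"jaw":-1},{"tx":0,"ty":3.0,"tz":0.7,"wx":0.01,"wy":0,"wz":0,"jaw":-1},{"tx":0,"ty":3.0,"tz":0.7,"wx":0.01,"wy":0,"wz":0,"jaw":-1},{"tx":0,"ty":3.0,"tz":0.7,"wx":0.01,"wy":0,"wz":0,"jaw":-1},{"tx":0,"ty":3.0,"tz":0.6,"wx":0.01,"wy":0,"wz":0,"jaw":-1},{"tx":0,"ty":3.0,"tz":0.6,"wx":0.01,"wy":0,"wz":0,"jaw":-1},{"tx":0,"ty":3.0,"tz":0.6,"wx":0.01,"wy":0,"wz":0,"jaw":-1},{"tx":0,"ty":3.0,"tz":0.6,"wx":0.01,"wy":0,"wz":0,"jaw":-1},{"tx":0,"ty":3.0,"tz":0.5,"wx":0.01,"wy":0,"wz":0,"jaw":-1},{"tx":0,"ty":3.0,"tz":0.5,"wx":0.01,"wy":0,"wz":0,"jaw":-1},{"tx":0,"ty":3.0,"tz":0.5,"wx":0.01,"wy":0,"wz":0,"jaw":-1},{"tx":0,"ty":2.0,"tz":0.3,"wx":0.003,"wy":0,"wz":0,"jaw":-1},{"tx":0,"ty":1.0,"tz":0.1,"wx":0,"wy":0,"wz":0,"jaw":-1},{"tx":0,"ty":0,"tz":0,"wx":0,"wy":0,"wz":0,"jaw":-1},{"tx":0,"ty":0,"tz":0,"wx":0,"wy":0,"wz":0,"jaw":-1}])

```text
time: 15.35
tool_pos: [572.4, 236.4, 225.6]
tcp_rot: [-2.428, 1.57, -2.371]
contact_force: [-0.1, -0.0, -2.1]
grip_width: 17.3
```

```bash
python3 shot.py w7; python3 - <<'E'
from h import *
o=readout.get_obs();M=R.from_euler('xyz',o['tcp_rot']).as_matrix()
print(((np.array([564.5,245.6,125])-o['tool_pos'])@M).round(1), np.degrees(np.arctan2(M[1,1],M[0,1])))
E
```

```text
15.35 [572.4 236.4 225.6] [-2.4278  1.5701 -2.371 ] [ 0.268  0.534  1.281 -0.     1.327  0.211] [-0.14 -0.01 -2.05] 17.299229577033604
[[-5.000e-04 -5.680e-02  9.984e-01]
 [-5.000e-04  9.984e-01  5.680e-02]
 [-1.000e+00 -5.000e-04 -5.000e-04]]
[100.7  10.   -7.4] 93.21803723817062
```

View pics/w7_b.png

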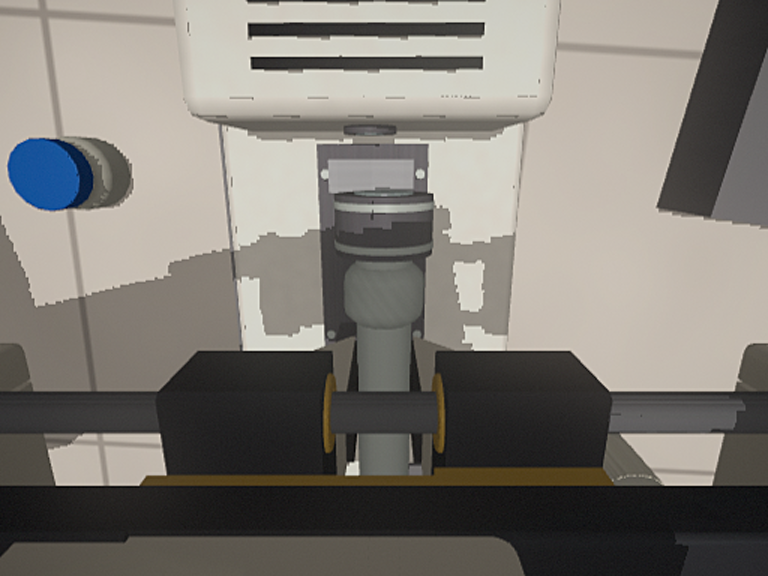

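The tube is held within about 1 mm of its centre. In this view the saddle is at cols 328–414 and the bolts are at (325,174), (420,174), (331,336), (417,336). I'll use these to check the seat again.

```bash
python3 - <<'E'
from h import *
import json
a=cv2.imread("pics/w7.png")
cv2.imwrite("pics/c8.png",cv2.resize(a[90:235,205:295],None,fx=6,fy=4,interpolation=cv2.INTER_CUBIC)) 
o=json.load(open("pics/w7.json"));W=cam("wrist",o)
f=lambda l:np.array(l)/1.5-0.17
B=onz(W,f([[325,174],[420,174],[331,336],[417,336]]),57);print(B.round(1),B.mean(0).round(1))
S=onz(W,f([[328,158],[414,158]]),103);print(S.round(1),S.mean(0))
H=onz(W,f([[187,110],[555,108]]),140);print(H)
E
```

```text
[[530.7 298.8  57. ]
 [592.4 302.3  57. ]
 [537.4 186.1  57. ]
 [599.1 189.6  57. ]] [564.9 244.2  57. ]
[[537.9 309.  103. ]
 [584.8 311.6 103. ]] [561.36352304 310.31130996 103.        ]
[[477.64268764 326.41536551 140.        ]
 [644.91546383 336.72235818 140.        ]]
```

View pics/c8.png

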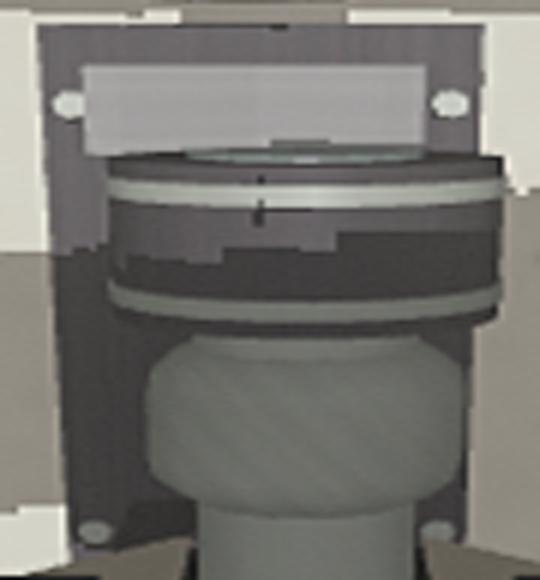

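Bolts and saddle now give a seat of (564.8, 245.2), within 1 mm of the first value. Centring, then lowering to 11 mm above the seat.

arm_command(plan=[{"tx":0,"ty":0.92,"tz":-0.71,"wx":0,"wy":0,"wz":0,"jaw":-1},{"tx":0.5,"ty":0,"tz":0,"wx":0,"wy":0,"wz":0,"jaw":-1},{"tx":1,"ty":0,"tz":0,"wx":0,"wy":0,"wz":0,"jaw":-1},{"tx":1,"ty":0,"tz":0,"wx":0,"wy":0,"wz":0,"jaw":-1},{"tx":1,"ty":0,"tz":0,"wx":0,"wy":0,"wz":0,"jaw":-1},{"tx":1,"ty":0,"tz":0,"wx":0,"wy":0,"wz":0,"jaw":-1},{"tx":1,"ty":0,"tz":0,"wx":0,"wy":0,"wz":0,"jaw":-1},{"tx":1,"ty":0,"tz":0,"wx":0,"wy":0,"wz":0,"jaw":-1},{"tx":1,"ty":0,"tz":0,"wx":0,"wy":0,"wz":0,"jaw":-1},{"tx":1,"ty":0,"tz":0,"wx":0,"wy":0,"wz":0,"jaw":-1},{"tx":1,"ty":0,"tz":0,"wx":0,"wy":0,"wz":0,"jaw":-1},{"tx":0.6,"ty":0,"tz":0,"wx":0,"wy":0,"wz":0,"jaw":-1},{"tx":0.4,"ty":0,"tz":0,"wx":0,"wy":0,"wz":0,"jaw":-1},{"tx":0,"ty":0,"tz":0,"wx":0,"wy":0,"wz":0,"jaw":-1},{"tx":0,"ty":0,"tz":0,"wx":0,"wy":0,"wz":0,"jaw":-1}])

```text
time: 16.9
tool_pos: [565.2, 245.9, 121.0]
tcp_rot: [0.334, 1.57, 0.391]
contact_force: [0.4, 0.4, -1.8]
grip_width: 17.0
```

```bash
python3 shot.py w8; python3 - <<'E'
from h import *
import json
a=cv2.imread("pics/w8.png")
cv2.imwrite("pics/c9.png",cv2.resize(a[60:240,190:320],None,fx=4,fy=3.3,interpolation=cv2.INTER_CUBIC)) 
im=imaging.capture("side");cv2.imwrite("pics/side8.png",cv2.resize(im[50:195,120:270],None,fx=4,fy=4,interpolation=cv2.INTER_CUBIC))
E
```

```text
16.9 [565.2 245.9 121. ] [0.3339 1.5701 0.391 ] [0.286 0.625 1.426 0.    1.091 0.229] [ 0.42  0.44 -1.79] 17.035071706375227
[[ 6.000e-04 -5.700e-02  9.984e-01]
 [ 3.000e-04  9.984e-01  5.700e-02]
 [-1.000e+00  2.000e-04  6.000e-04]]
```

View pics/w8_b.png

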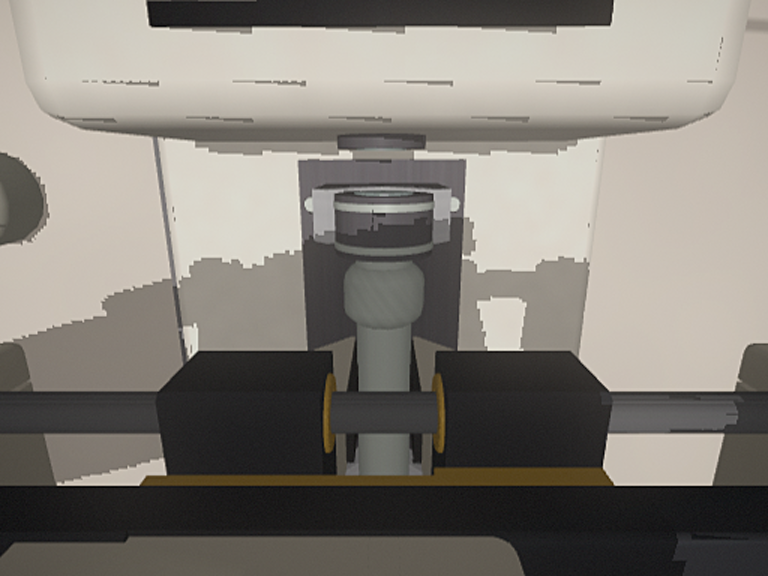

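View pics/side8.png

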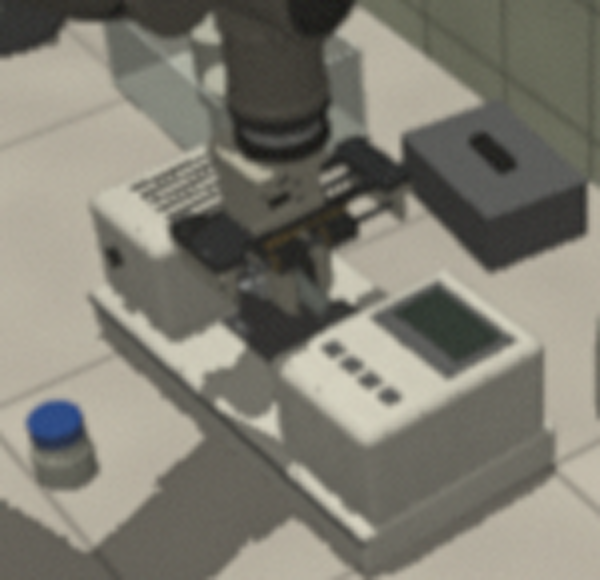

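```bash
python3 - <<'E'
import cv2
a=cv2.imread("pics/w8.png")
cv2.imwrite("pics/c9.png",cv2.resize(a[100:180,195:315],None,fx=6,fy=6,interpolation=cv2.INTER_CUBIC)) 
E
```

```text
(no output)
```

View pics/c9.png

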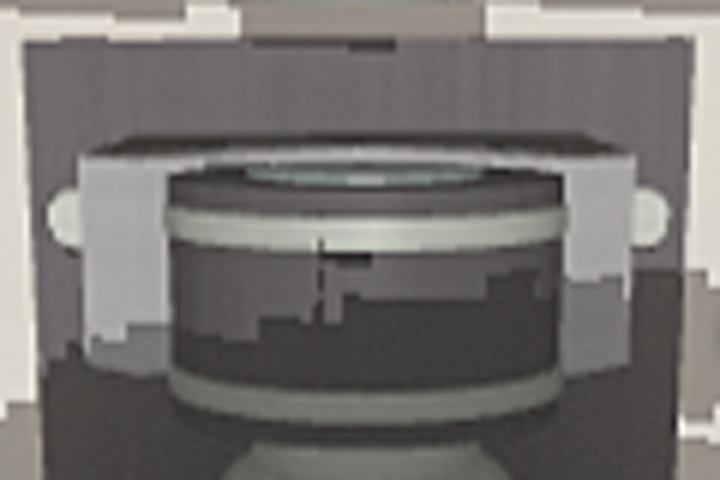

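```bash
python3 - <<'E'
from h import *
import json
o=json.load(open("pics/w8.json"));W=cam("wrist",o);M=R.from_euler('xyz',o['tcp_rot']).as_matrix()
f=lambda l:np.array(l)/6+np.array((195,100))-0.42
g=lambda l,z:((onz(W,f(l),z)-o['tool_pos'])@M).round(1)
print("saddle y65,65,47,47",g([[82,157],[633,157],[90,368],[630,368]],103))
zc=o['tool_pos'][2]-3
print("collar sides y56",g([[167,300],[563,300]],zc)); print("collar end top 65 / inner 47",g([[366,172],[366,437]],zc+15))
E
```

```text
saddle y65,65,47,47 [[ 18.   64.1 -23.3]
 [ 18.1  64.1  22.3]
 [ 18.   46.5 -23.4]
 [ 18.1  46.5  22.8]]
collar sides y56 [[  3.   54.3 -14.9]
 [  3.   54.3  15.3]]
collar end top 65 / inner 47 [[-12.   64.9   0.3]
 [-12.   46.8   0.3]]
```

Saddle and tube agree within 1 mm. Applying the small trim, then lowering to just above contact.

arm_command(plan=[{"tx":0,"ty":-0.05,"tz":-0.06,"wx":0,"wy":0,"wz":0,"jaw":-1},{"tx":0.2,"ty":0,"tz":0,"wx":0,"wy":0,"wz":0,"jaw":-1},{"tx":0.2,"ty":0,"tz":0,"wx":0,"wy":0,"wz":0,"jaw":-1},{"tx":0.2,"ty":0,"tz":0,"wx":0,"wy":0,"wz":0,"jaw":-1},{"tx":0.1,"ty":0,"tz":0,"wx":0,"wy":0,"wz":0,"jaw":-1},{"tx":0.1,"ty":0,"tz":0,"wx":0,"wy":0,"wz":0,"jaw":-1},{"tx":0.1,"ty":0,"tz":0,"wx":0,"wy":0,"wz":0,"jaw":-1},{"tx":0.05,"ty":0,"tz":0,"wx":0,"wy":0,"wz":0,"jaw":-1},{"tx":0,"ty":0,"tz":0,"wx":0,"wy":0,"wz":0,"jaw":-1},{"tx":0,"ty":0,"tz":0,"wx":0,"wy":0,"wz":0,"jaw":-1}])

```text
time: 18.0
tool_pos: [564.4, 245.3, 111.3]
tcp_rot: [0.783, 1.571, 0.84]
contact_force: [0.4, 0.2, -1.4]
grip_width: 17.1
```

arm_command(plan=[{"tx":0.05,"ty":0,"tz":0,"wx":0,"wy":0,"wz":0,"jaw":-1},{"tx":0,"ty":0,"tz":0,"wx":0,"wy":0,"wz":0,"jaw":-1},{"tx":0,"ty":0,"tz":0,"wx":0,"wy":0,"wz":0,"jaw":-1}])

```text
time: 18.3
tool_pos: [564.4, 245.3, 110.7]
tcp_rot: [0.923, 1.571, 0.98]
contact_force: [0.2, 0.6, -2.2]
grip_width: 17.1
```

arm_command(plan=[{"tx":0.05,"ty":0,"tz":0,"wx":0,"wy":0,"wz":0,"jaw":-1},{"tx":0,"ty":0,"tz":0,"wx":0,"wy":0,"wz":0,"jaw":-1},{"tx":0,"ty":0,"tz":0,"wx":0,"wy":0,"wz":0,"jaw":-1}])

```text
time: 18.6
tool_pos: [564.4, 245.3, 110.2]
tcp_rot: [1.647, 1.571, 1.704]
contact_force: [-0.0, -1.0, -2.1]
grip_width: 17.0
```

arm_command(plan=[{"tx":0.05,"ty":0,"tz":0,"wx":0,"wy":0,"wz":0,"jaw":-1},{"tx":0,"ty":0,"tz":0,"wx":0,"wy":0,"wz":0,"jaw":-1},{"tx":0,"ty":0,"tz":0,"wx":0,"wy":0,"wz":0,"jaw":-1}])

```text
time: 18.9
tool_pos: [564.5, 245.3, 109.8]
tcp_rot: [0.433, 1.57, 0.49]
contact_force: [0.1, 0.6, -1.2]
grip_width: 17.3
```

arm_command(plan=[{"tx":0.05,"ty":0,"tz":0,"wx":0,"wy":0,"wz":0,"jaw":-1},{"tx":0,"ty":0,"tz":0,"wx":0,"wy":0,"wz":0,"jaw":-1},{"tx":0,"ty":0,"tz":0,"wx":0,"wy":0,"wz":0,"jaw":-1}])

```text
time: 19.2
tool_pos: [564.5, 245.3, 109.6]
tcp_rot: [0.248, 1.57, 0.305]
contact_force: [-0.2, -0.5, 2.9]
grip_width: 16.7
```

arm_command(plan=[{"tx":0.03,"ty":0,"tz":0,"wx":0,"wy":0,"wz":0,"jaw":-1},{"tx":0,"ty":0,"tz":0,"wx":0,"wy":0,"wz":0,"jaw":-1},{"tx":0,"ty":0,"tz":0,"wx":0,"wy":0,"wz":0,"jaw":-1}])

```text
time: 19.5
tool_pos: [564.6, 245.3, 109.6]
tcp_rot: [0.201, 1.57, 0.258]
contact_force: [-1.0, -0.5, 4.7]
grip_width: 17.0
```

```bash
python3 shot.py w9; python3 -c "
from h import *
for i in range(3):
  imaging.capture('side'); o=readout.get_obs(); print(o['contact_force'].round(2),o['moment'].round(3),o['tool_pos'].round(2))"
```

```text
19.5 [564.6 245.3 109.6] [0.2012 1.5699 0.2583] [ 0.285  0.636  1.439 -0.     1.065  0.228] [-1.04 -0.47  4.73] 17.02477567708634
[[ 9.000e-04 -5.710e-02  9.984e-01]
 [ 2.000e-04  9.984e-01  5.710e-02]
 [-1.000e+00  2.000e-04  9.000e-04]]
[-1.69 -1.3   5.63] [-0.16   0.258 -0.021] [564.57 245.32 109.62]
[-0.46 -1.31  4.29] [-0.205  0.284  0.073] [564.57 245.34 109.61]
[-2.54 -1.18  6.13] [-0.295  0.315  0.044] [564.58 245.35 109.64]
```

Contact was at TCP z ≈ 109.6 and both faces are bearing. There is a small side load (fx ≈ -1.5, fy ≈ -1.2), so I'll relieve it slightly and press further.

arm_command(plan=[{"tx":0.02,"ty":-0.01,"tz":-0.02,"wx":0,"wy":0,"wz":0,"jaw":-1},{"tx":0,"ty":0,"tz":0,"wx":0,"wy":0,"wz":0,"jaw":-1},{"tx":0,"ty":0,"tz":0,"wx":0,"wy":0,"wz":0,"jaw":-1},{"tx":0,"ty":0,"tz":0,"wx":0,"wy":0,"wz":0,"jaw":-1}])

```text
time: 20.1
tool_pos: [564.5, 245.3, 109.6]
tcp_rot: [0.286, 1.569, 0.343]
contact_force: [-0.9, -0.5, 6.6]
grip_width: 17.0
```

```bash
cat > ff.py <<'E'
from h import *
A=[]
for i in range(6):
  imaging.capture('side'); o=readout.get_obs(); A.append(np.r_[o['contact_force'],o['moment'],o['tool_pos']])
A=np.array(A);print(A.mean(0).round(3),A[:,:3].std(0).round(2),o['time'])
E
python3 ff.py
```

```text
[-9.71000e-01 -4.50000e-01  5.65600e+00 -2.00000e-01  2.40000e-01
  3.40000e-02  5.64551e+02  2.45321e+02  1.09595e+02] [0.58 0.39 0.35] 20.4
```

arm_command(plan=[{"tx":0.02,"ty":0,"tz":-0.01,"wx":0,"wy":0,"wz":-0.004,"jaw":-1},{"tx":0,"ty":0,"tz":0,"wx":0,"wy":0,"wz":0,"jaw":-1},{"tx":0,"ty":0,"tz":0,"wx":0,"wy":0,"wz":0,"jaw":-1},{"tx":0,"ty":0,"tz":0,"wx":0,"wy":0,"wz":0,"jaw":-1}])

```text
time: 20.8
tool_pos: [564.5, 245.3, 109.6]
tcp_rot: [-1.114, 1.567, -1.057]
contact_force: [-2.2, -1.1, 7.3]
grip_width: 17.3
```

```bash
python3 ff.py
```

```text
[-1.40700e+00 -7.77000e-01  6.89600e+00 -1.77000e-01  2.59000e-01
  3.00000e-02  5.64549e+02  2.45342e+02  1.09578e+02] [0.52 0.25 0.6 ] 21.1
```

arm_command(plan=[{"tx":0.02,"ty":-0.01,"tz":-0.03,"wx":0,"wy":0,"wz":0,"jaw":-1},{"tx":0,"ty":0,"tz":0,"wx":0,"wy":0,"wz":0,"jaw":-1},{"tx":0,"ty":0,"tz":0,"wx":0,"wy":0,"wz":0,"jaw":-1},{"tx":0,"ty":0,"tz":0,"wx":0,"wy":0,"wz":0,"jaw":-1}])

```text
time: 21.5
tool_pos: [564.5, 245.3, 109.6]
tcp_rot: [-0.916, 1.567, -0.859]
contact_force: [-1.1, -0.2, 7.2]
grip_width: 16.8
```

```bash
python3 ff.py
```

```text
[-6.01000e-01 -6.17000e-01  7.02000e+00 -1.18000e-01  1.81000e-01
  2.40000e-02  5.64535e+02  2.45326e+02  1.09577e+02] [0.25 0.57 0.5 ] 21.8
```

arm_command(plan=[{"tx":0.03,"ty":-0.01,"tz":-0.01,"wx":0,"wy":0,"wz":0,"jaw":-1},{"tx":0,"ty":0,"tz":0,"wx":0,"wy":0,"wz":0,"jaw":-1},{"tx":0,"ty":0,"tz":0,"wx":0,"wy":0,"wz":0,"jaw":-1},{"tx":0,"ty":0,"tz":0,"wx":0,"wy":0,"wz":0,"jaw":-1}])

```text
time: 22.2
tool_pos: [564.6, 245.3, 109.6]
tcp_rot: [-0.797, 1.567, -0.74]
contact_force: [-1.2, -0.8, 8.2]
grip_width: 16.8
```

```bash
python3 ff.py;python3 shot.py w10; python3 - <<'E'
from h import *
for n in ("scene","side"):
    cv2.imwrite(f"pics/{n}10.png",imaging.capture(n))
E
```

```text
[-7.95000e-01 -2.77000e-01  9.14200e+00 -9.60000e-02  2.18000e-01
  4.60000e-02  5.64544e+02  2.45327e+02  1.09563e+02] [0.44 0.42 0.36] 22.5
22.5 [564.5 245.3 109.6] [-0.8027  1.5665 -0.7457] [ 0.287  0.636  1.44  -0.004  1.063  0.232] [-0.94  0.11  8.81] 17.186744879531236
[[ 0.0031 -0.057   0.9984]
 [-0.0029  0.9984  0.057 ]
 [-1.     -0.0031  0.003 ]]
```

View pics/w10_b.png

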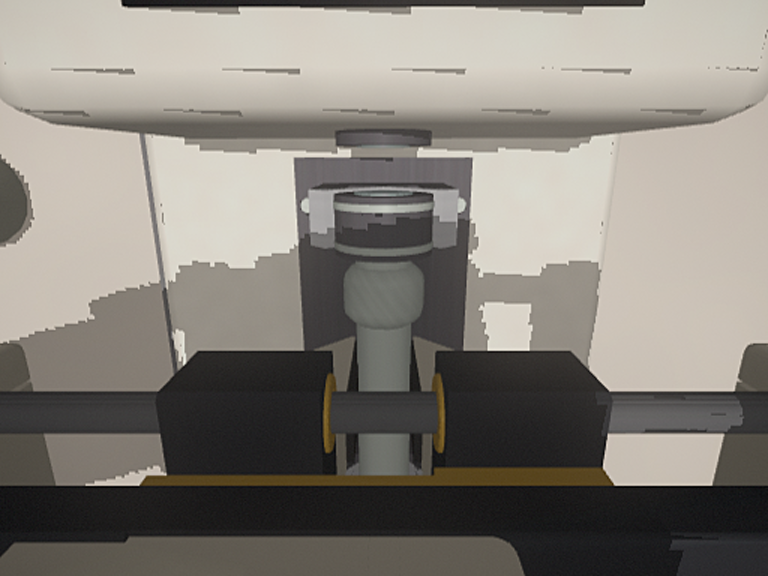

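View pics/scene10.png

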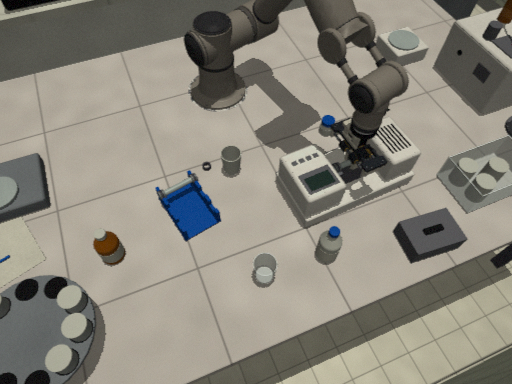

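The wrist view shows the collar inside the lamp saddle, centred at col 384 between saddle edges at 310 and 458. In the scene view the plain tube, cups, bottles, jar and ring are where they were. The push is a steady 9.1 N, plus about 1.8 N of tube weight, so I'm handing in.

```bash
python3 -c "
from h import *
print(bot.close_job()); o=readout.get_obs(); print(o['time'],o['contact_force'],o['grip_width'])"
```

```text
the job is handed in; nothing more can be done
None
the job is handed in; nothing more can be done
```

The trap tube is in the polarimeter's V cradle, still gripped and pressed down. I handed the job in at about 22.7 s of the 61 s allowed.

- **Lift and tilt:** I lifted the tube straight out of the rack and held it at 30.0° with the bulge end up for about 2.5 s. I then brought it back level, and the wrist pictures showed no slip in the gripper.
- **Seating:** The collar lined up with the saddle on the lamp side to within about 1 mm just before contact. The gripper hid the saddle on the detector side. That the tube bears on both saddles is therefore inferred from the small remaining moments and the matching saddle positions.
- **Push:** The last average was 9.1 N upward on the tool, or about 11 N on the cradle with the tube's own weight. Sideways force was under 1 N, which fits both sloping faces bearing.
- **Small disagreements:**
  - First contact came about 0.7 mm higher than the nominal height, within the calibration error.
  - The gripper opening read about 17 mm on the 18 mm barrel throughout.
  - I pitched the tool about 0.2° with the trap end down to share the load between the saddles.
- **Surroundings:** In the last scene picture the plain tube, cups, bottles, jar and ring looked undisturbed. I checked this by eye only.

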